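Purge the clamp's air unit and crack its bleed cap

ROBOT

A 6-joint arm with a two-finger parallel gripper is mounted at the origin on a cart in front of the work surface, level with it; the furniture and walls round the work are solid. World frame = base frame: x ahead of the robot, y to its left, z up, the work surface at z = 0. Lengths are in m, angles in degrees, forces in N, time in s.
With the tool pointing down it reaches from about 0.4 to 0.825 m from the base axis. Payload 7 kg.
Tool frame: the origin (TCP) lies on the centre line of the jaws, within the pads' length; the fingertips stand r.tip_reach ahead of it and the grasp point (between the pads) is the TCP (r.tip_reach is the distance from the TCP to the fingertips, in m); z points along the fingers, y is the line along which they close (so a half turn about z gives the same grasp; the last joint's range is limited). The gripper opens to 88 mm and grips with 3 to 60 N. Pads are 19 mm wide; open, the fingers measure 130 mm over their backs; the gripper's body (78 mm by 193 mm) begins 47 mm behind the grasp point.
Start: joints at [88.356, 20.546, 0.682, 0, -70.136, -16.507], TCP at [0.21, 0.641, 0.246] pointing down, gripper open.
Joint ranges: [-176.03, 176.03], [-82.01, 121.73], [-58.28, 71.71], [-173.87, 95.51], [-174.79, -0.11], [-173.66, 173.66]. Speed limits (degrees/s): [136.94, 136.94, 172.46, 180, 180, 180].

INTERFACE

Orientations are given as [roll, pitch, yaw] about the fixed x, y, z axes, in that order (R = Rz(yaw) Ry(pitch) Rx(roll)).
In Python, from plant import sensors, cams, r gives the robot as it stands.
- The arm moves only by the tool drive_tool, never from a script. Its argument "rows" is a list of rows, each an object of numbers: "fingers": the gripper's target within -1 to 1 (fully open at 1, half-way at 0, shut at -1); "x", "y", "z": the shift along the tool's x, y, z in m; "spin": the turn about the tool's z in rad. A call has 1 to 10 rows; each row is the pose to reach, as a shift and turn from the pose commanded when the call began, along the tool's axes at that moment; what a row does not reach only later rows make up. A row lasts 1/8 s, in which the tool goes at most 62.5 mm and 10.7 degrees, less where a joint would pass 70% of its speed; a pose out of reach is approached as far as the arm can. A call with a gripper value outside its range is refused whole. The fingers move at their own pace and stop on an object; "newtons" is the grip in N (left out, the last holds). Time passes only in rows, so rows that repeat a pose let the fingers close. It gives the time, the measured TCP pose, the force, the opening and the grip force at its end, in the units of the state.
- sensors.get_state(): the state, without advancing time (a new reading comes with each control period).
- cams.capture(name): name is "scene" or "side" or "wrist"; returns a dict with "pixels" (420x560x3 uint8, red, green, blue), "intrinsics" (3x3 intrinsics, pixels), "k1" (the pictures are not rectified: a ray, as slopes to the right and down, at radius r is drawn at 1 + k1 r^2 times it, then the intrinsics apply), "eye" and "orientation" of the camera in the world; the wrist camera has in their place "T_tool_cam" (4x4, takes a point from camera to tool coordinates, whose origin is the TCP and whose axes are the flange's). Camera axes: x right, y up, looking along -z (the intrinsics and any distortion apply to the point x, -y, -z); pixel columns grow to the right and rows downward; lengths in m; the calibration is good to about 2 mm. A picture is of the moment at which its call begins: read the wrist's pose just before it. There is no depth.
- r.close_job(): hands the job in; it is judged then, once.
The state is a dict: "time_s": time; "joints": joint angles; "qd": joint speeds; "joint_torque": joint torques, N m; "tcp_pos": TCP position; "eef_rot": TCP orientation; "contact_force": force on the tool from outside, world axes, zero at the start; "moment": the same for the moment, N m; "gripper_width": finger opening in m; "gripper_force": force on a finger pad.
Only numpy, scipy, OpenCV 4.12 (cv2) and the standard library are available. Lean on these libraries where they do the work, as an engineer would, in place of code of your own. Each camera call takes 0.05 s, during which the arm holds its last target. There are 200 camera calls.

TASK

Purge and bleed the bench clamp's air unit: first press its three round keys fully down one at a time, from the largest to the smallest, letting each come back up. Then screw the knurled bleed cap on (clockwise) until it bottoms out, back it off a quarter turn, and finish while still gripping the cap there by its sides; do not let go. Leave everything else on the bench where it is.

Things in the scene. Friction and masses are not known exactly. Their poses are not given: they have to be found in the camera images.
- air_unit: Compressed-air unit of the bench clamp, fixed to the worktop: a low painted box 130 (its x) x 280 (its y) x 55 mm high, origin at the centre of its underside, z up. At its yaw 0 its front faces the robot. On its flat top, along its y axis on the line x = 0: three round spring keys at y = +107, +52 and -3 mm (which size sits where varies) and the bleed port with the knurled cap at y = -90 mm. A gauge and slots are on its front face.
- bleed_cap: Round knurled steel cap of the bleed port, axis upright, 42 mm in diameter, 34 mm high, already started on its thread. Origin on its axis at mid-height, 90 mm above the worktop (35 mm above the unit's top) when bottomed; it rises 8 mm per full turn as it is unscrewed. This entry does not turn with the cap. Below the cap is a narrower neck and a flange 48 mm across, 5 mm high. A small dark rib on the cap's top, from the middle to the rim, shows how far it has turned.
- cap_turn (a joint): Turn of the cap in rad: 0 = bottomed out (hard stop), growing as it is unscrewed (counter-clockwise seen from above). Right-hand thread: clockwise from above screws it on. It starts 1.9 to 3.2 rad from the stop. It takes about 0.12 N m to turn and stays where it is left; at the stop it turns no further and a firm grip slips round it.
- key_large_top (a point): Centre of the top face of the largest key, a black round spring button 34 mm in diameter in a steel ring 50 mm across; the key stands 10 mm above the ring and its top is 77 mm above the worktop when up.
- key_large (a joint): Travel of the largest key in m: 0 = up, 0.006 = fully down (about 4 N); it springs back up when released.
- key_medium_top (a point): Centre of the top face of the middle-sized key, a black round spring button 24 mm in diameter in a steel ring 40 mm across; the key stands 10 mm above the ring and its top is 77 mm above the worktop when up.
- key_medium (a joint): Travel of the middle-sized key in m: 0 = up, 0.006 = fully down (about 4 N); it springs back up when released.
- key_small_top (a point): Centre of the top face of the smallest key, a black round spring button 16 mm in diameter in a steel ring 32 mm across; the key stands 10 mm above the ring and its top is 77 mm above the worktop when up.
- key_small (a joint): Travel of the smallest key in m: 0 = up, 0.006 = fully down (about 4 N); it springs back up when released.
- sanding_block_wood: Bystander: sanding block 54 x 107 x 48 mm, lying close behind the unit; loose, to be left alone. Origin at the centre of its underside.
- offcut_3: Bystander: wood offcut 50 x 75 x 25 mm, close behind the unit; loose, to be left alone. Origin at the centre of its underside.
- glue_bottle: Bystander: glue bottle with a pointed spout, 66 mm across, 186 mm tall, standing to the right and behind; loose, to be left alone. Origin at the centre of its underside.
- mallet: Bystander: wooden mallet, 110 x 251 x 62 mm, lying to the left and behind; loose, to be left alone. Origin at the centre of its underside.
- sanding_block_cork: Bystander: sanding block 52 x 127 x 38 mm, lying to the left, against the tool tray; loose, to be left alone. Origin at the centre of its underside.

How it is judged:
By the outcome, as a careful person would: the job done as asked, in the order asked, and still so for the second after the job is handed in, while the arm keeps its last pose, push and grip.
It also fails if it takes over 69 s, if anything falls off the work surface, if the arm or the gripper's body presses on something with over 40 N, if the wrist force passes 120 N, or if a joint passes its speed limit or range.

## Working session

There is one attempt and no reset: what is moved stays moved. The work goes in short steps, Python scripts to look and compute and a tool call to move; the robot and the scene stay as the last step left them, time stands still between calls to the robot, and variables do not carry over. Pictures are saved under pics/ and viewed, at most 10 in all, crops included, and the job is handed in when it is done.

Besides the shell and the picture viewer there is one more tool, called after "Request:" by a JSON object that holds its "method" and its "body". drive_tool: Moves the arm, as the interface text tells. Its arguments: {"type":"object","properties":{"rows":{"type":"array"},"newtons":{"type":"number"}},"required":["rows"]}

```bash
mkdir -p pics; cat > h.py <<'E'
import numpy as np,cv2
from scipy.spatial.transform import Rotation as R
from plant import sensors,cams,r
def cap(name,fn=None):
    s=sensors.get_state(); c=cams.capture(name)
    if fn: cv2.imwrite('pics/'+fn,c['pixels'][:,:,::-1])
    if 'T_tool_cam' in c:
        T=np.eye(4);T[:3,:3]=R.from_euler('xyz',s['eef_rot'],degrees=True).as_matrix();T[:3,3]=s['tcp_pos']
        c['M']=T@np.array(c['T_tool_cam'])
    return c,s
def pt(c,uv,z):
    K=np.array(c['intrinsics'],float)
    p=cv2.undistortPoints(np.array([[uv]],float),K,np.array([c['k1'],0,0,0,0.]))[0,0]
    d=c['M'][:3,:3]@np.array([p[0],-p[1],-1]);o=c['M'][:3,3]
    return o+d*(z-o[2])/d[2]
E
python3 - <<'E'
from h import *
c,s=cap('scene','s1.png'); print(c['eye'],c['orientation'],c['k1'],c['intrinsics'])
c2,s=cap('wrist','w1.png'); print({k:s[k] for k in('time_s','tcp_pos','eef_rot','gripper_width','contact_force')},r.tip_reach,c2['T_tool_cam'])
E
```

```text
[ 0.29958307 -0.29659336  0.7371253 ] [ 45.2719449   -0.15766672 -31.16618594] 0.05083541871240363 [[448.35194505   0.         277.41876239]
 [  0.         448.35194505 200.21736069]
 [  0.           0.           1.        ]]
{'time_s': 0.05, 'tcp_pos': array([0.21019139, 0.64096418, 0.24464492]), 'eef_rot': array([ 1.79907359e+02, -1.01384007e-02, -1.81584801e+01]), 'gripper_width': 0.08808016283804744, 'contact_force': array([-0.43259969,  0.67815956,  0.22058652])} 0.019 [[-7.75289583e-04  9.58074448e-01  2.86518327e-01  7.83611115e-02]
 [ 9.99999670e-01  8.12626039e-04 -1.14021196e-05 -1.01513681e-03]
 [-2.43756333e-04  2.86518224e-01 -9.58074761e-01 -1.39042788e-01]
 [ 0.00000000e+00  0.00000000e+00  0.00000000e+00  1.00000000e+00]]
```

View pics/s1.png

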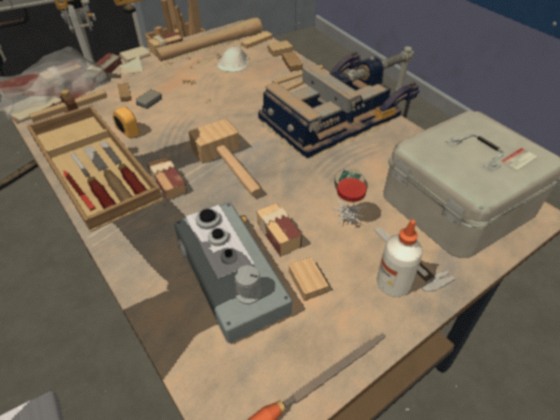

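View pics/w1.png

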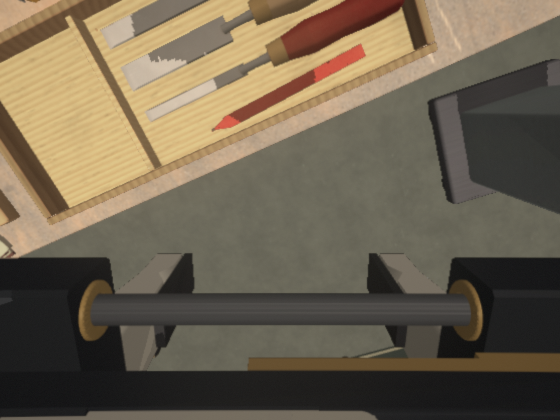

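The scene picture shows the unit with its keys at about (208,217), (219,236) and (229,255), and the cap top at about (247,271). The wrist view shows only the tool tray and floor.

```bash
python3 - <<'E'
from h import *
c,s=cap('scene')
c['M']=np.eye(4);c['M'][:3,:3]=R.from_euler('xyz',c['orientation'],degrees=True).as_matrix();c['M'][:3,3]=c['eye']
for uv,z in [((207,215),.077),((218,234),.077),((229,254),.077),((247,271),.11)]: print(uv,pt(c,uv,z).round(4))
im=c['pixels'][190:340,165:300,::-1]; cv2.imwrite('pics/s2.png',cv2.resize(im,None,fx=4,fy=4,interpolation=cv2.INTER_CUBIC))
E
```

```text
(207, 215) [0.5021 0.3097 0.077 ]
(218, 234) [0.4989 0.2524 0.077 ]
(229, 254) [0.495  0.1973 0.077 ]
(247, 271) [0.495  0.1238 0.11  ]
```

View pics/s2.png

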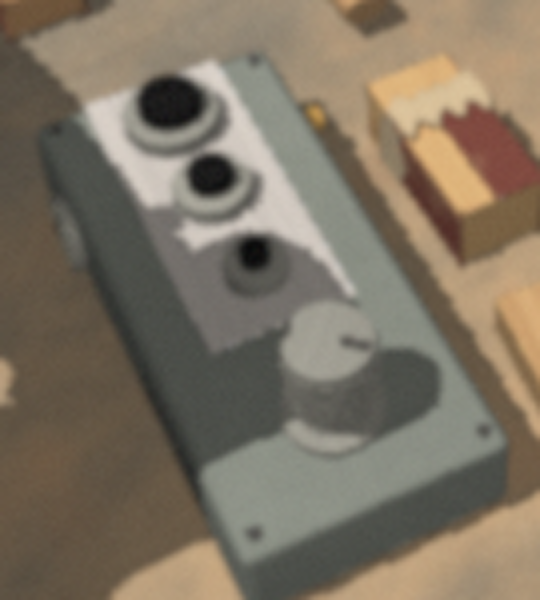

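Sizes run L, M, S from the far end to the cap, and the rib points right and towards the back. I'm moving to hover over the keys with the fingers shutting.

Request:
{"method": "drive_tool", "body": {"rows": [{"x":0.05,"y":0.036,"spin":-0.05,"fingers":-1},{"x":0.1,"y":0.073,"spin":-0.1,"fingers":-1},{"x":0.15,"y":0.109,"spin":-0.15,"fingers":-1},{"x":0.2,"y":0.146,"spin":-0.2,"fingers":-1},{"x":0.25,"y":0.182,"spin":-0.25,"fingers":-1},{"x":0.3,"y":0.219,"spin":-0.25,"fingers":-1},{"x":0.35,"y":0.255,"spin":-0.25,"fingers":-1},{"x":0.399,"y":0.291,"spin":-0.25,"fingers":-1},{"x":0.399,"y":0.291,"spin":-0.25,"fingers":-1},{"x":0.399,"y":0.291,"spin":-0.25,"fingers":-1}], "newtons": 25}}

```text
invalid input
```

```bash
python3 - <<'E'
from h import *
c,s=cap('wrist','w2.png'); print({k:np.round(s[k],4) for k in('time_s','joints','tcp_pos','eef_rot','gripper_width','contact_force')})
np.save('w2.npy',c['M'])
E
```

```text
{'time_s': np.float64(0.15), 'joints': array([ 8.83548e+01,  2.05821e+01,  6.45600e-01, -1.45000e-02,
       -7.01356e+01, -1.65066e+01]), 'tcp_pos': array([0.2102, 0.6411, 0.2448]), 'eef_rot': array([ 1.799269e+02, -7.500000e-03, -1.815680e+01]), 'gripper_width': np.float64(0.0877), 'contact_force': array([ 0.4238, -0.7197, -0.1821])}
```

View pics/w2.png

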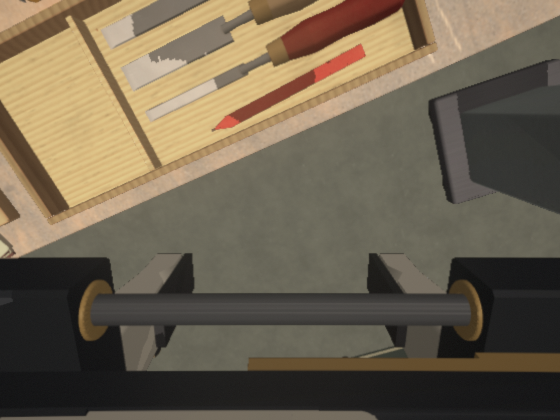

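The move was refused and the view is unchanged. I'll retry with every field given in each row.

Request:
{"method": "drive_tool", "body": {"rows": [{"x":0.05,"y":0.036,"z":0,"spin":-0.05,"fingers":-1},{"x":0.1,"y":0.073,"z":0,"spin":-0.1,"fingers":-1},{"x":0.15,"y":0.109,"z":0,"spin":-0.15,"fingers":-1},{"x":0.2,"y":0.146,"z":0,"spin":-0.2,"fingers":-1},{"x":0.25,"y":0.182,"z":0,"spin":-0.25,"fingers":-1},{"x":0.3,"y":0.219,"z":0,"spin":-0.25,"fingers":-1},{"x":0.35,"y":0.255,"z":0,"spin":-0.25,"fingers":-1},{"x":0.399,"y":0.291,"z":0,"spin":-0.25,"fingers":-1},{"x":0.399,"y":0.291,"z":0,"spin":-0.25,"fingers":-1},{"x":0.399,"y":0.291,"z":0,"spin":-0.25,"fingers":-1}], "newtons": 25}}

```text
time_s: 1.45
tcp_pos: [0.4988, 0.2403, 0.2454]
eef_rot: [-180.0, 0.0, -3.9]
contact_force: [-0.4, 0.7, -0.3]
gripper_width: 0.0006
gripper_force: 0.0
```

```bash
python3 - <<'E'
from h import *
c,s=cap('wrist','w3.png'); print({k:np.round(s[k],4) for k in('time_s','joints','tcp_pos','eef_rot')})
np.savez('w3.npz',M=c['M'],intrinsics=c['intrinsics'],k1=c['k1'])
E
```

```text
{'time_s': np.float64(1.45), 'joints': array([ 4.59803e+01,  9.16230e+00, -1.47892e+01, -1.06000e-02,
       -6.60551e+01,  4.01227e+01]), 'tcp_pos': array([0.4988, 0.2403, 0.2454]), 'eef_rot': array([-1.799988e+02,  1.170000e-02, -3.901200e+00])}
```

View pics/w3.png

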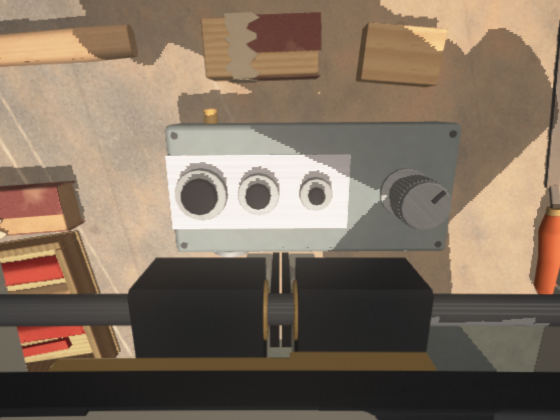

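The wrist view shows L at about (199,196), M (258,195), S (317,195), the cap top at (425,204), and the rib pointing to the upper right. I'll refine these by contours.

```bash
python3 - <<'E'
from h import *
c=dict(np.load('w3.npz')); c['k1']=float(c['k1'])
im=cv2.imread('pics/w3.png');g=cv2.cvtColor(im,cv2.COLOR_BGR2GRAY)
m=(g<60).astype(np.uint8)
P=[]
for u in((199,196),(258,195),(317,195)):
    n,l,st,ce=cv2.connectedComponentsWithStats(m[160:232,u[0]-28:u[0]+28])
    i=1+np.argmax(st[1:,4]); uv=ce[i]+[u[0]-28,160]; p=pt(c,uv,.077);P.append(p);print(uv,st[i],p.round(4))
cv=[(425,204)]
print('cap',pt(c,cv[0],.110).round(4))
cc=cv2.HoughCircles(cv2.medianBlur(g,3)[150:250,370:470],cv2.HOUGH_GRADIENT,1,20,param1=80,param2=12,minRadius=20,maxRadius=30)
print(cc, [pt(c,q[:2]+[370,150],.110).round(4) for q in cc[0]] if cc is not None else 0)
P=np.array(P);d=(P[2]-P[0])/.110;print('dir',d,'pred cap',P.mean(0)+d*.142)
M=c['M']; 
E
```

```text
Traceback (most recent call last):
ValueError: attempt to get argmax of an empty sequence
```

```bash
python3 - <<'E'
from h import *
c=dict(np.load('w3.npz')); c['k1']=float(c['k1'])
im=cv2.imread('pics/w3.png');g=cv2.cvtColor(im,cv2.COLOR_BGR2GRAY)
print(g[196,165:345:6])
P=[]
for u in((199,196),(258,195),(317,195)):
    w=g[160:232,u[0]-28:u[0]+28]; t=int(g[u[1]-3:u[1]+4,u[0]-3:u[0]+4].mean())+25
    n,l,st,ce=cv2.connectedComponentsWithStats((w<t).astype(np.uint8))
    i=l[u[1]-160,28]; uv=ce[i]+[u[0]-28,160]; p=pt(c,uv,.077);P.append(p);print(t,uv,st[i],p.round(4))
print('cap',pt(c,(425,204),.110).round(4))
cc=cv2.HoughCircles(cv2.medianBlur(g,3)[150:250,370:470],cv2.HOUGH_GRADIENT,1,20,param1=80,param2=12,minRadius=20,maxRadius=30)
print(cc, [pt(c,q[:2]+[370,150],.110).round(4) for q in cc[0]] if cc is not None else 0)
P=np.array(P);d=(P[2]-P[0])/.110;print('dir',d,'pred cap',P.mean(0)+d*.142)
E
```

```text
[192 242 206  74  74  76  76  78  78 215 187 242 229 221  82  84  84  83
 227 231 244 245 244 217  83  83  80 214 243 246]
101 [198.72914622 195.97546614] [  10   18   36   37 1019] [0.5065 0.3155 0.077 ]
108 [257.45934959 195.68089431] [ 16  23  24  26 492] [0.5031 0.2617 0.077 ]
107 [316.23873874 195.41891892] [ 20  27  16  18 222] [0.4996 0.2078 0.077 ]
cap [0.4944 0.1217 0.11  ]
[[[37.5 45.5 27.1]
  [59.5 59.5 27.1]]] [array([0.5027, 0.1363, 0.11  ]), array([0.4894, 0.1177, 0.11  ])]
dir [-0.06270153 -0.9796026   0.        ] pred cap [0.49414141 0.12254927 0.077     ]
```

Request:
{"method": "drive_tool", "body": {"rows": [{"x":0.0015,"y":-0.04,"z":0.03,"spin":0,"fingers":-1},{"x":0.003,"y":-0.077,"z":0.06,"spin":0,"fingers":-1},{"x":0.003,"y":-0.077,"z":0.1,"spin":0,"fingers":-1},{"x":0.003,"y":-0.077,"z":0.135,"spin":0,"fingers":-1},{"x":0.003,"y":-0.077,"z":0.145,"spin":0,"fingers":-1},{"x":0.003,"y":-0.077,"z":0.149,"spin":0,"fingers":-1},{"x":0.003,"y":-0.077,"z":0.152,"spin":0,"fingers":-1},{"x":0.003,"y":-0.077,"z":0.154,"spin":0,"fingers":-1},{"x":0.003,"y":-0.077,"z":0.154,"spin":0,"fingers":-1}]}}

```text
time_s: 2.62
tcp_pos: [0.5075, 0.3179, 0.0926]
eef_rot: [-179.9, -0.1, -3.8]
contact_force: [-0.5, 1.4, 3.4]
gripper_width: 0.0001
gripper_force: 1.4
```

Request:
{"method": "drive_tool", "body": {"rows": [{"x":0,"y":0,"z":0.002,"spin":0,"fingers":-1},{"x":0,"y":0,"z":0.003,"spin":0,"fingers":-1},{"x":0,"y":0,"z":0.004,"spin":0,"fingers":-1},{"x":0,"y":0,"z":0.004,"spin":0,"fingers":-1}]}}

```text
time_s: 3.12
tcp_pos: [0.5076, 0.3179, 0.09]
eef_rot: [-179.9, -0.1, -3.8]
contact_force: [-5.4, 0.6, 18.8]
gripper_width: 0.0004
gripper_force: 9.5
```

The large key bottomed: 18.8 N with the tips 6 mm down. Next I'll lift and press the medium one.

Request:
{"method": "drive_tool", "body": {"rows": [{"x":0,"y":0,"z":-0.012,"spin":0,"fingers":-1},{"x":0,"y":0,"z":-0.025,"spin":0,"fingers":-1},{"x":0,"y":0.03,"z":-0.025,"spin":0,"fingers":-1},{"x":0,"y":0.055,"z":-0.025,"spin":0,"fingers":-1},{"x":0,"y":0.055,"z":-0.015,"spin":0,"fingers":-1},{"x":0,"y":0.055,"z":-0.008,"spin":0,"fingers":-1},{"x":0,"y":0.055,"z":-0.004,"spin":0,"fingers":-1},{"x":0,"y":0.055,"z":-0.002,"spin":0,"fingers":-1},{"x":0,"y":0.055,"z":0,"spin":0,"fingers":-1},{"x":0,"y":0.055,"z":0,"spin":0,"fingers":-1}]}}

```text
time_s: 4.38
tcp_pos: [0.5033, 0.2622, 0.0898]
eef_rot: [179.9, -0.0, -3.7]
contact_force: [-7.6, -5.3, 24.4]
gripper_width: 0.0007
gripper_force: 12.2
```

Request:
{"method": "drive_tool", "body": {"rows": [{"x":0,"y":0,"z":-0.012,"spin":0,"fingers":-1},{"x":0,"y":0,"z":-0.025,"spin":0,"fingers":-1},{"x":0,"y":0.03,"z":-0.025,"spin":0,"fingers":-1},{"x":0,"y":0.055,"z":-0.025,"spin":0,"fingers":-1},{"x":0,"y":0.055,"z":-0.015,"spin":0,"fingers":-1},{"x":0,"y":0.055,"z":-0.008,"spin":0,"fingers":-1},{"x":0,"y":0.055,"z":-0.004,"spin":0,"fingers":-1},{"x":0,"y":0.055,"z":-0.002,"spin":0,"fingers":-1},{"x":0,"y":0.055,"z":0,"spin":0,"fingers":-1},{"x":0,"y":0.055,"z":0,"spin":0,"fingers":-1}]}}

```text
time_s: 5.62
tcp_pos: [0.4996, 0.2071, 0.0897]
eef_rot: [179.9, -0.0, -3.7]
contact_force: [-8.8, -5.8, 25.7]
gripper_width: 0.0004
gripper_force: 13.0
```

All three keys bottomed. Now up and over the cap, opening the fingers and pre-turning counter-clockwise.

Request:
{"method": "drive_tool", "body": {"rows": [{"x":0,"y":0,"z":-0.04,"spin":0,"fingers":-1},{"x":0,"y":0,"z":-0.09,"spin":0,"fingers":-1},{"x":0,"y":0.03,"z":-0.13,"spin":-0.17,"fingers":1},{"x":0,"y":0.06,"z":-0.13,"spin":-0.34,"fingers":1},{"x":0,"y":0.087,"z":-0.13,"spin":-0.5,"fingers":1},{"x":0,"y":0.087,"z":-0.13,"spin":-0.67,"fingers":1},{"x":0,"y":0.087,"z":-0.13,"spin":-0.84,"fingers":1},{"x":0,"y":0.087,"z":-0.13,"spin":-1.0,"fingers":1},{"x":0,"y":0.087,"z":-0.13,"spin":-1.0,"fingers":1},{"x":0,"y":0.087,"z":-0.13,"spin":-1.0,"fingers":1}]}}

```text
time_s: 6.88
tcp_pos: [0.4938, 0.1209, 0.2174]
eef_rot: [-180.0, 0.0, 53.3]
contact_force: [0.0, 1.2, 0.4]
gripper_width: 0.0746
gripper_force: 0.0
```

```bash
python3 - <<'E'
from h import *
c,s=cap('wrist','w4.png'); print({k:np.round(s[k],4) for k in('time_s','joints','tcp_pos','eef_rot')})
np.savez('w4.npz',M=c['M'],intrinsics=c['intrinsics'],k1=c['k1'])
E
```

```text
{'time_s': np.float64(6.875), 'joints': array([ 3.592160e+01,  6.021000e+00, -2.239280e+01, -5.300000e-03,
       -6.159200e+01,  1.073688e+02]), 'tcp_pos': array([0.4938, 0.1209, 0.2174]), 'eef_rot': array([-1.799938e+02,  4.200000e-03,  5.328790e+01])}
```

View pics/w4.png

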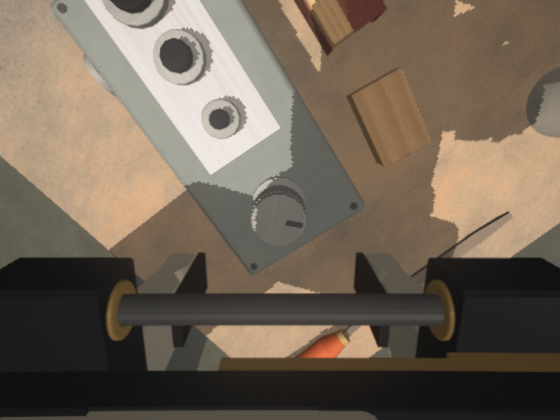

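Here the cap top is centred at about (278,219) with radius 28, and the rib tip is at (303,224).

```bash
python3 - <<'E'
from h import *
c=dict(np.load('w4.npz')); c['k1']=float(c['k1'])
a=pt(c,(278.5,219),.110);b=pt(c,(303,224),.110);print(a,b,np.degrees(np.arctan2(*(b-a)[[1,0]])))
print(pt(c,(250,219),.11)-pt(c,(307,219),.11))
E
```

```text
[0.49305099 0.12136279 0.11      ] [0.50550063 0.10711889 0.11      ] -48.84547718007938
[-0.03434133  0.0256457   0.        ]
```

Request:
{"method": "drive_tool", "body": {"rows": [{"x":0,"y":0,"z":0.03,"spin":0,"fingers":1},{"x":0,"y":0,"z":0.06,"spin":0,"fingers":1},{"x":0,"y":0,"z":0.09,"spin":0,"fingers":1},{"x":0,"y":0,"z":0.115,"spin":0,"fingers":1},{"x":0,"y":0,"z":0.124,"spin":0,"fingers":1},{"x":0,"y":0,"z":0.124,"spin":0,"fingers":-1},{"x":0,"y":0,"z":0.124,"spin":0,"fingers":-1},{"x":0,"y":0,"z":0.124,"spin":0,"fingers":-1},{"x":0,"y":0,"z":0.124,"spin":0,"fingers":-1},{"x":0,"y":0,"z":0.124,"spin":0,"fingers":-1}], "newtons": 25}}

```text
time_s: 8.18
tcp_pos: [0.4935, 0.1208, 0.0937]
eef_rot: [-180.0, -0.0, 53.4]
contact_force: [-16.7, 16.1, 4.4]
gripper_width: 0.0432
gripper_force: 11.3
```

Request:
{"method": "drive_tool", "body": {"rows": [{"x":0,"y":0,"z":0,"spin":0,"fingers":-1},{"x":0,"y":0,"z":0,"spin":0,"fingers":-1},{"x":0,"y":0,"z":0,"spin":0,"fingers":-1}]}}

```text
time_s: 8.55
tcp_pos: [0.4927, 0.1214, 0.0936]
eef_rot: [-179.9, -0.0, 53.4]
contact_force: [-8.6, 7.3, 5.7]
gripper_width: 0.0417
gripper_force: 25.0
```

Request:
{"method": "drive_tool", "body": {"rows": [{"x":0,"y":-0.001,"z":0.0,"spin":0,"fingers":-1},{"x":0,"y":-0.001,"z":0.0002,"spin":0.17,"fingers":-1},{"x":0,"y":-0.001,"z":0.0004,"spin":0.34,"fingers":-1},{"x":0,"y":-0.001,"z":0.0006,"spin":0.51,"fingers":-1},{"x":0,"y":-0.001,"z":0.0009,"spin":0.68,"fingers":-1},{"x":0,"y":-0.001,"z":0.0011,"spin":0.85,"fingers":-1},{"x":0,"y":-0.001,"z":0.0013,"spin":1.02,"fingers":-1},{"x":0,"y":-0.001,"z":0.0015,"spin":1.19,"fingers":-1},{"x":0,"y":-0.001,"z":0.0017,"spin":1.36,"fingers":-1},{"x":0,"y":-0.001,"z":0.0019,"spin":1.5,"fingers":-1}]}}

```text
time_s: 9.8
tcp_pos: [0.493, 0.1188, 0.0918]
eef_rot: [179.8, -0.1, -32.7]
contact_force: [4.9, -15.2, 2.0]
gripper_width: 0.0417
gripper_force: 25.0
```

```bash
python3 - <<'E'
from h import *
s=sensors.get_state();print(s['moment'],s['eef_rot'],s['joints'])
E
```

```text
[-4.78738939 -1.82805507  0.19225672] [ 1.79799379e+02 -7.45189480e-02 -3.27417614e+01] [ 35.88028143  14.04752193 -31.69842325   0.20364991 -44.41389047
  21.23216007]
```

Request:
{"method": "drive_tool", "body": {"rows": [{"x":0,"y":0.002,"z":0.0001,"spin":0.05,"fingers":-1},{"x":0,"y":0.002,"z":0.0002,"spin":0.15,"fingers":-1},{"x":0,"y":0.002,"z":0.0004,"spin":0.25,"fingers":-1},{"x":0,"y":0.002,"z":0.0005,"spin":0.35,"fingers":-1}]}}

```text
time_s: 10.3
tcp_pos: [0.4925, 0.1181, 0.0914]
eef_rot: [180.0, -0.1, -52.7]
contact_force: [4.0, -8.8, 1.3]
gripper_width: 0.0413
gripper_force: 25.0
```

```bash
cat > m.py <<'E'
from h import *
s=sensors.get_state();print(s['moment'],s['contact_force'],s['eef_rot'],s['tcp_pos'],s['joints'][5])
E
python3 m.py
```

```text
[-3.14955461 -1.70757914  0.18275197] [ 4.04384805 -8.83941509  1.29634513] [ 1.79950520e+02 -1.09548502e-01 -5.26968266e+01] [0.49246208 0.11809087 0.09141572] 1.3643722538297158
```

Request:
{"method": "drive_tool", "body": {"rows": [{"x":0,"y":0,"z":0.0001,"spin":0.1,"fingers":-1},{"x":0,"y":0,"z":0.0003,"spin":0.2,"fingers":-1},{"x":0,"y":0,"z":0.0004,"spin":0.3,"fingers":-1},{"x":0,"y":0,"z":0.0005,"spin":0.4,"fingers":-1},{"x":0,"y":0,"z":0.0006,"spin":0.5,"fingers":-1}]}}

```text
time_s: 10.92
tcp_pos: [0.4915, 0.1177, 0.0907]
eef_rot: [179.9, -0.1, -81.4]
contact_force: [-0.4, -8.8, 3.5]
gripper_width: 0.0414
gripper_force: 25.0
```

```bash
python3 m.py
```

```text
[-2.9922186  -0.3246787   0.14481208] [-0.38602129 -8.7903838   3.45672796] [ 1.79909138e+02 -1.44613458e-01 -8.13602484e+01] [0.49150678 0.11767432 0.0906907 ] -27.283835584528607
```

Request:
{"method": "drive_tool", "body": {"rows": [{"x":0.001,"y":0,"z":0.0001,"spin":0.1,"fingers":-1},{"x":0.001,"y":0,"z":0.0003,"spin":0.2,"fingers":-1},{"x":0.001,"y":0,"z":0.0004,"spin":0.3,"fingers":-1},{"x":0.001,"y":0,"z":0.0005,"spin":0.4,"fingers":-1},{"x":0.001,"y":0,"z":0.0006,"spin":0.5,"fingers":-1}]}}

```text
time_s: 11.55
tcp_pos: [0.4904, 0.1173, 0.0899]
eef_rot: [179.9, -0.2, -110.0]
contact_force: [-7.3, -3.1, 7.8]
gripper_width: 0.0418
gripper_force: 25.0
```

```bash
python3 m.py
```

```text
[-0.85643857  2.53209883  0.78333877] [-7.26648908 -3.10125545  7.75514641] [ 179.88109639   -0.18660482 -109.95162578] [0.49037988 0.11729654 0.08985114] -55.77408987167185
```

Request:
{"method": "drive_tool", "body": {"rows": [{"x":0,"y":0,"z":0,"spin":0.1,"fingers":-1},{"x":0,"y":0,"z":0,"spin":0.2,"fingers":-1},{"x":0,"y":0,"z":0,"spin":0.2,"fingers":-1}]}}

```text
time_s: 11.92
tcp_pos: [0.4898, 0.1172, 0.0895]
eef_rot: [179.9, -0.2, -121.3]
contact_force: [-8.8, -0.3, 5.8]
gripper_width: 0.0416
gripper_force: 25.0
```

```bash
python3 m.py
```

```text
[-0.22749372  2.9267333   0.46724411] [-8.83307169 -0.34287942  5.83847323] [ 179.86934448   -0.24294201 -121.33733483] [0.48976331 0.11722411 0.0895272 ] -67.13795415328262
```

The moment jumped from 0.15 to 0.78 N m, so the cap is at its stop. I'm checking whether the rib can be seen while gripping.

```bash
python3 - <<'E'
from h import *
w,s=cap('wrist');a,_=cap('scene');b,_=cap('side')
np.savez('w5.npz',M=w['M'],intrinsics=w['intrinsics'],k1=w['k1'])
A=cv2.resize(a['pixels'][220:340,190:310],(400,300));
m=np.vstack([np.hstack([cv2.resize(w['pixels'],(400,300)),A]),np.hstack([cv2.resize(b['pixels'],(400,300)),cv2.resize(w['pixels'][180:360,160:400],(400,300))])])
cv2.imwrite('pics/m5.png',m[:,:,::-1])
E
```

```text
(no output)
```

View pics/m5.png

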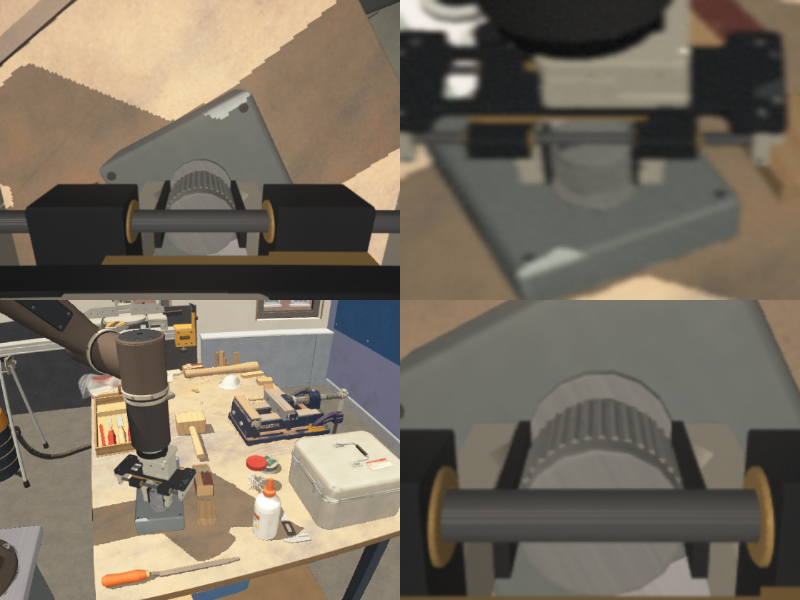

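The wrist view shows the cap well held between the pads, with the rib hidden behind the bar. Contact is at the stop, so I'll back off a quarter turn, tracking measured yaw from -121.3 to -31.3.

Request:
{"method": "drive_tool", "body": {"rows": [{"x":0,"y":0,"z":0,"spin":-0.1,"fingers":-1},{"x":0,"y":0,"z":-0.0002,"spin":-0.2,"fingers":-1},{"x":0,"y":0,"z":-0.0003,"spin":-0.3,"fingers":-1},{"x":0,"y":0,"z":-0.0004,"spin":-0.4,"fingers":-1},{"x":0,"y":0,"z":-0.0006,"spin":-0.5,"fingers":-1},{"x":0,"y":0,"z":-0.0007,"spin":-0.6,"fingers":-1},{"x":0,"y":0,"z":-0.0008,"spin":-0.7,"fingers":-1},{"x":0,"y":0,"z":-0.001,"spin":-0.8,"fingers":-1}]}}

```text
time_s: 13.08
tcp_pos: [0.4918, 0.117, 0.0908]
eef_rot: [179.9, -0.1, -75.3]
contact_force: [4.3, -7.8, -2.7]
gripper_width: 0.0412
gripper_force: 25.0
```

```bash
python3 m.py
```

```text
[-2.64957847 -1.47184794 -0.13528116] [ 4.28415001 -7.79282557 -2.68554754] [ 1.79921113e+02 -1.04901835e-01 -7.52795385e+01] [0.49184495 0.11704261 0.09077215] -21.084684917680523
```

Request:
{"method": "drive_tool", "body": {"rows": [{"x":0,"y":0,"z":-0.0001,"spin":-0.1,"fingers":-1},{"x":0,"y":0,"z":-0.0002,"spin":-0.2,"fingers":-1},{"x":0,"y":0,"z":-0.0003,"spin":-0.3,"fingers":-1},{"x":0,"y":0,"z":-0.0005,"spin":-0.4,"fingers":-1},{"x":0,"y":0,"z":-0.0006,"spin":-0.5,"fingers":-1},{"x":0,"y":0,"z":-0.0008,"spin":-0.6,"fingers":-1},{"x":0,"y":0,"z":-0.0009,"spin":-0.7,"fingers":-1},{"x":0,"y":0,"z":-0.001,"spin":-0.785,"fingers":-1},{"x":0,"y":0,"z":-0.001,"spin":-0.785,"fingers":-1},{"x":0,"y":0,"z":-0.001,"spin":-0.785,"fingers":-1}]}}

```text
time_s: 14.32
tcp_pos: [0.4936, 0.1183, 0.092]
eef_rot: [-179.9, -0.1, -30.4]
contact_force: [8.8, -5.2, -8.4]
gripper_width: 0.0415
gripper_force: 25.0
```

```bash
python3 m.py; python3 - <<'E'
from h import *
w,s=cap('wrist');b,_=cap('scene')
m=np.hstack([cv2.resize(w['pixels'][180:360,160:400],(400,300)),cv2.resize(b['pixels'],(400,300))])
cv2.imwrite('pics/m6.png',m[:,:,::-1])
E
```

```text
[-1.58701457 -3.1015517   0.07371851] [ 8.81574427 -5.15939214 -8.42784878] [-1.79944035e+02 -1.18580385e-01 -3.04346542e+01] [0.49356629 0.11834799 0.09195391] 23.72464928976208
```

View pics/m6.png

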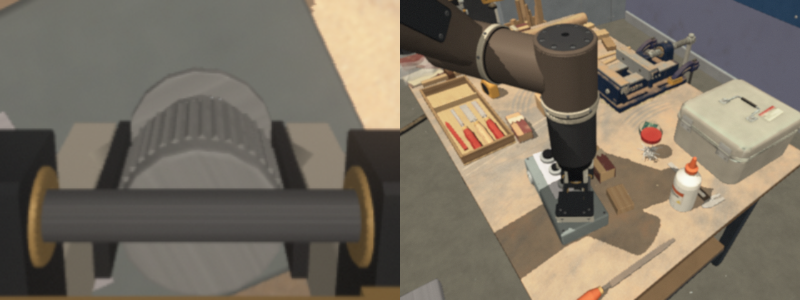

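The cap is still held by its sides, 91° off the stop, with a low turning moment so the grip did not slip. The bystanders are in place, so I'm handing in.

```bash
python3 -c "
from plant import r
print(r.close_job())"
```

```text
the job is handed in; nothing more can be done
None
```

The job is handed in: I pressed the three keys fully down from largest to smallest, screwed the cap to its stop, and backed it off about 91° by measured wrist yaw. The cap is still gripped; its rib was hidden by the gripper, so the final angle was not checked by eye.

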